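# Sweep the scrap off the light box

### The job

Push the open scrap bin sideways until it stands snug and square against the light box, then push the three broken pieces of plastic housing across the glass and over the edge into it, without picking them up. Be gentle with the glass: do not press down on the light box. Leave the pressure gauge lying where it is, and leave the bin against the box.

Things in the scene. Friction and masses are not known exactly. Their poses are not given: they have to be found in the camera images.
- lightbox: Inspection light box, fixed: a flat grey block 270 mm (its x) by 200 mm (its y) by 75 mm high, its white glass top flush with the frame (no rim). Origin at the centre of its underside; the glass is 75 mm above it. The bin stands on its +y or -y side across a gap of 35 to 60 mm; on the other side is a shallow fixed metal tray, 30 mm high, which is not the bin.
- bin: Scrap bin: loose open-topped black plastic box, 290 mm (its x) by 140 mm (its y) by 55 mm high, walls and floor 5 mm, 0.3 to 0.65 kg. Origin at the centre of its underside, z up; its x runs nearly along the light box's x. When snug, its long wall touches the light box's side, its centre is 170 mm from the light box's along that box's y, and its rim is 20 mm below the glass.
- corner: Scrap: L-shaped sawn-off housing corner of pale plastic, 40 by 40 mm, 24 mm high, two arms 15 mm thick (one along its -y side, one along its -x side), 30 g, lying on the glass. Origin at the centre of the 40 mm square, at its underside; z up.
- ribbed: Scrap: piece of the same pale plastic shell, 44 mm (x) by 30 mm (y), 9 mm thick with two ribs along y on top, 22 mm high in all, 30 g, lying on the glass. Origin at the centre of its underside; z up.
- duct: Scrap: stub of square duct of the same pale plastic standing on its open end, 34 by 34 mm, 26 mm high, walls 6 mm, 30 g, on the glass. Origin at the centre of its underside; z up.
- gauge: Pressure gauge to be left alone, loose, lying face up on the glass: round steel case, 40 mm across and 24 mm high, with a brass stem 10 mm thick reaching 35 mm from the centre along its +y. Origin at the centre of its underside. The gauge and the three scraps lie in four lanes 62 mm apart along the light box's x, one in each lane.
Mind the look-alikes: they are no part of the job. What is shaped like the corner but green or orange is not meant. What is shaped like the duct but yellow is not meant.

How it is judged:
On the way, in this order (a step that is already met when the one before it is completed fails the run):
1. the bin stands snug and square against the light box while all three scraps still lie on the glass (y of bin in the frame of lightbox between -0.178 and 0.178 m and x of bin in the frame of lightbox between -0.035 and 0.035 m and angle between the x axis of bin and the x axis of lightbox, either way round below 0.07 rad and angle between bin's own z axis and vertical below 0.05 rad and height (world z) of each of corner, ribbed, duct above 0.07 m), for 0.2 s.
2. all three scraps are in the bin (x of corner in the frame of bin between -0.145 and 0.145 m and y of corner in the frame of bin between -0.07 and 0.07 m and z of each of corner, ribbed, duct in the frame of bin below 0.05 m and x of ribbed in the frame of bin between -0.145 and 0.145 m and y of ribbed in the frame of bin between -0.07 and 0.07 m and x of duct in the frame of bin between -0.145 and 0.145 m and y of duct in the frame of bin between -0.07 and 0.07 m), for 0.2 s.
At the end, for the whole second after the job is handed in: All three scraps lie at rest inside the bin; the bin stands upright against the light box (gap under 8 mm, square within 0.07 rad, centres within 35 mm along the long side); the gauge is within 10 mm of where it started (all of step 2 and y of bin in the frame of lightbox between -0.178 and 0.178 m and x of bin in the frame of lightbox between -0.035 and 0.035 m and angle between the x axis of bin and the x axis of lightbox, either way round below 0.07 rad and angle between bin's own z axis and vertical below 0.05 rad and distance of gauge from where it was at the start of the episode below 0.01 m and linear speed of bin below 0.01 m/s and linear speed of each of corner, ribbed, duct below 0.02 m/s); the robot touches nothing.
It fails at once if the robot bears on the light box with more than 10 N (contact force between any of the fingers, the arm and lightbox above 10 N).
It fails at once if the gauge is moved more than 10 mm (distance of gauge from where it was at the start of the episode above 0.01 m).
It fails at once if a scrap is picked up (its underside point rises more than 60 mm above the glass) (height (world z) of any of corner, ribbed, duct above 0.135 m).
It also fails if it takes over 61 s, if anything falls off the work surface, if the arm or the gripper's body presses on something with over 40 N, if the wrist force passes 120 N, or if a joint passes its speed limit or range.

### The arm

A 6-joint arm with a two-finger parallel gripper is mounted at the origin on the work surface. World frame = base frame: x ahead of the robot, y to its left, z up, the work surface at z = 0. Lengths are in m, angles in rad, forces in N, time in s.
With the tool pointing down it reaches from about 0.25 to 0.725 m from the base axis. Payload 4 kg.
Tool frame: the origin (TCP) lies at the very end of the fingers, on their centre line; the grasp point (between the pads) lies 19 mm behind it; z points along the fingers, y is the line along which they close (so a half turn about z gives the same grasp; the last joint's range is limited). The gripper opens to 85 mm and grips with 20 to 120 N. Pads are 22 mm wide; open, the fingers measure 114 mm over their backs; the gripper's body (76 mm by 85 mm) begins 54 mm behind the grasp point. The pads swing forward as they close: fully open they stand 13 mm farther back than shut.
Start: joints at [1.27, 0.241, 0.005, 1.335, 0, 1.571], TCP at [0.148, 0.478, 0.206] pointing down, gripper open.
Joint ranges: [-2.72, 2.72], [-1.05, 1.87], [-1.09, 1.28], [-1.99, 2.15], [-1.42, 1.44], [-3.14, 3.14]. Speed limits (rad/s): [2.79, 2.79, 3.14, 3.14, 3.14, 3.14].

### API

Orientations are given as a unit quaternion [x, y, z, w].
In Python, from workcell import * gives the robot as it stands. The module is installed in compiled form; this text tells all that it offers.
- The arm moves only by the tool send_rows, never from a script. Its argument "steps" is text: rows parted by semicolons, each of 7 numbers parted by spaces: the opening, from -1 (shut) to 1 (fully open), then the shift along the world's x, y, z in m, then the turn, a rotation vector about the world's x, y, z in rad. A call has exactly 5 rows; each row shifts and turns the commanded pose from where the row before left it; what a row does not reach is not made up. A row lasts 1/12 s, in which the tool goes at most 41.7 mm and 7.16 degrees, less where a joint would pass 70% of its speed; a pose out of reach is approached as far as the arm can. A call is refused whole if a number of a shift passes 0.0417 or a number of a turn 0.125, either way. A call with a gripper value outside its range is refused whole. The fingers move at their own pace and stop on an object; the grip force is fixed at half the most. Time passes only in rows, so rows that do not move let the fingers close, or fill a call up. It gives the time, the measured TCP pose, the force, the opening and the grip force at its end, in the units of the state.
- get_obs(): the state, without advancing time (a new reading comes with each control period).
- camera(name): name is "scene" or "top"; returns a dict with "frame" (420x560x3 uint8, red, green, blue), "range_z" (420x560 float32, m along the optical axis (not along the pixel's ray), 0 where there is no reading), "camera_matrix" (3x3 intrinsics, pixels), "extrinsics" (4x4, takes a point from world to camera coordinates). Camera axes: x right, y down, z forward; pixel columns grow to the right and rows downward; lengths in m; the calibration is good to about 2 mm. A picture is of the moment at which its call begins.
- job_done(): hands the job in; it is judged then, once.
The state is a dict: "clock": time; "joint_pos": joint angles; "joint_vel": joint speeds; "tau": joint torques, N m; "eef_pos": TCP position; "tool_rot": TCP orientation; "ft_force": force on the tool from outside, world axes, zero at the start; "ft_torque": the same for the moment, N m; "grip_width": finger opening in m; "grasp_force": force on a finger pad.
Only numpy, scipy, OpenCV 4.12 (cv2) and the standard library are available. Lean on these libraries where they do the work, as an engineer would, in place of code of your own. Each camera call takes 0.05 s, during which the arm holds its last target. There are 200 camera calls.

## Working session

There is one attempt and no reset: what is moved stays moved. The work goes in short steps, Python scripts to look and compute and a tool call to move; the robot and the scene stay as the last step left them, time stands still between calls to the robot, and variables do not carry over. Pictures are saved under pics/ and viewed, at most 10 in all, crops included, and the job is handed in when it is done.

Besides the shell and the picture viewer there is one more tool, called after "Request:" as a command line: name --argument value ..., lists and objects as JSON in quotes. send_rows: Moves the arm, as the interface text tells. Its arguments: {"type":"object","properties":{"steps":{"type":"string"}},"required":["steps"]}

```bash
mkdir -p pics
cat > h.py <<'E'
from workcell import *
import numpy as np, cv2
def world(c):
    d=c["range_z"];K=c["camera_matrix"];T=np.linalg.inv(c["extrinsics"])
    v,u=np.indices(d.shape)
    p=np.stack([(u-K[0,2])/K[0,0]*d,(v-K[1,2])/K[1,1]*d,d],-1)
    w=p@T[:3,:3].T+T[:3,3]; w[d==0]=np.nan
    return w
E
python3 - <<'E'
from h import *
o=get_obs();print(o["clock"],o["eef_pos"],o["tool_rot"],o["grip_width"],o["ft_force"])
for n in("top","scene"):
    c=camera(n);cv2.imwrite(f"pics/{n}0.png",c["frame"][:,:,::-1]);np.savez(f"{n}0.npz",f=c["frame"],w=world(c));print(c["extrinsics"].round(3).tolist())
E
```

```text
0.0 [0.1479307  0.4769102  0.20551166] [ 1.49836356e-01  9.88710265e-01 -1.02601877e-03 -1.58066172e-04] 0.08542806574543238 [-0.44128986  0.13946123  0.0573903 ]
[[0.019, -1.0, -0.018, 0.011], [-0.992, -0.017, -0.123, 0.567], [0.123, 0.02, -0.992, 0.663], [0.0, 0.0, 0.0, 1.0]]
[[0.076, 0.997, -0.001, -0.066], [0.674, -0.052, -0.737, -0.314], [-0.735, 0.055, -0.676, 1.277], [0.0, 0.0, 0.0, 1.0]]
```

View pics/top0.png

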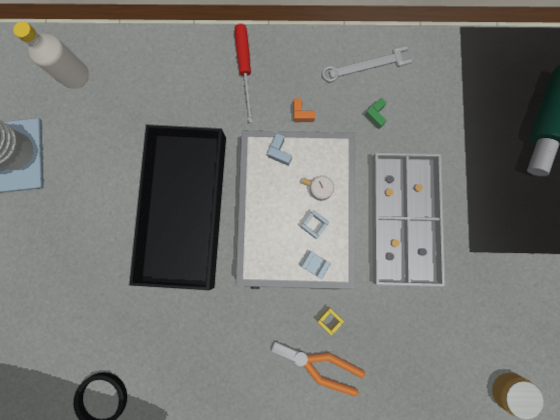

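View pics/scene0.png

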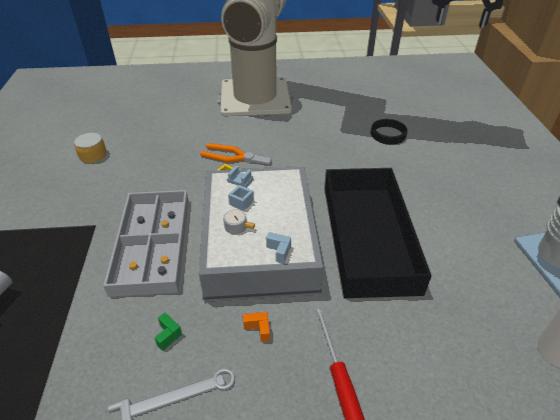

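The top view has image up = +x and left = +y. The black bin is at (180,207), left (+y) of the light box at (296,210). On the glass are the corner (280,150), gauge (320,188) with its stem toward +y, duct (314,224) and ribbed piece (315,264).

Run:
```python
from h import *
for n in("top","scene"):
    z=np.load(n+"0.npz");w=z["w"];f=z["f"].astype(int)
    g=w[...,2]
    box=(slice(0,999),slice(0,999))
    def rect(m,name):
        m=m.astype(np.uint8)
        k,lab,st,ce=cv2.connectedComponentsWithStats(m,connectivity=8)
        for i in range(1,k):
            if st[i,4]>(60):
                p=w[lab==i]; r=cv2.minAreaRect((p[:,:2]*1000).astype(np.float32))
                print(n,name,st[i,4],ce[i].round(),"c",np.round(r[0],1),"wh",np.round(r[1],1),"a",round(r[2],1),"z",np.round(np.nanpercentile(p[:,2],[5,50,98]),3),"med",p[:,:2].mean(0).round(3))
    A=(w[...,0]>.25)&(w[...,0]<.75)&(w[...,1]>-.13)&(w[...,1]<.35)
    rect(A&(g>.066)&(g<.081),"glass")
    rect(A&(g>.083)&(g<.12),"obj")
    rect(A&(g>.045)&(g<.062)&(f.sum(-1)<150)&(w[...,1]>.08),"bin")
```

```text
top glass 16286 [295. 210.] c [564.  -14.2] wh [199.8 270.5] a 89.7 z [0.074 0.076 0.078] med [ 0.56  -0.013]
top glass 154 [314. 224.] c [535.1 -44.9] wh [21.9 19.7] a 52.6 z [0.074 0.076 0.078] med [ 0.535 -0.045]
top obj 395 [278. 150.] c [661.4  11.5] wh [40.  39.9] a 67.3 z [0.088 0.099 0.101] med [0.657 0.017]
top obj 523 [319. 187.] c [600.4 -51.1] wh [52.6 39.1] a 39.5 z [0.09  0.099 0.102] med [ 0.595 -0.052]
top obj 286 [314. 224.] c [534.1 -44.1] wh [34.  34.4] a 52.9 z [0.089 0.101 0.103] med [ 0.534 -0.044]
top obj 436 [314. 264.] c [468.2 -45.7] wh [43.7 29.8] a 60.3 z [0.083 0.085 0.099] med [ 0.468 -0.046]
top bin 1643 [177. 207.] c [567.  197.7] wh [139.1 287.9] a 87.7 z [0.046 0.054 0.057] med [0.564 0.196]
scene glass 10102 [259. 225.] c [563.3 -14.5] wh [200.2 273.6] a 89.9 z [0.073 0.076 0.078] med [ 0.589 -0.013]
scene obj 274 [239. 176.] c [468.8 -44.6] wh [43.6 32.4] a 56.6 z [0.083 0.089 0.099] med [ 0.471 -0.045]
scene obj 396 [240. 196.] c [534.3 -44.3] wh [35.6 35.7] a 53.2 z [0.085 0.096 0.103] med [ 0.537 -0.044]
scene obj 470 [236. 220.] c [601.1 -51.3] wh [51.6 39.3] a 42.4 z [0.086 0.099 0.101] med [ 0.602 -0.052]
scene obj 446 [279. 244.] c [662.2  11.7] wh [40.6 41.4] a 66.6 z [0.085 0.098 0.101] med [0.662 0.017]
scene bin 1728 [377. 233.] c [567.5 198.7] wh [141.2 291.7] a 87.8 z [0.046 0.054 0.057] med [0.599 0.2  ]
```

Request:
send_rows --steps "1 0.02 -0.008 0 0 0 -0.12; 1 0.03 -0.012 0 0 0 -0.12; 1 0.03 -0.012 0 0 0 -0.12; 1 0.035 -0.014 0 0 0 -0.12; 1 0.035 -0.014 0 0 0 -0.12"

```text
clock: 0.52
eef_pos: [0.2989, 0.4167, 0.206]
tool_rot: [0.437, 0.899, -0.0, -0.0]
ft_force: [0.5, 1.5, -0.6]
grip_width: 0.0857
grasp_force: 0.0
```

Request:
send_rows --steps "1 0.035 -0.014 0 0 0 -0.12; 1 0.035 -0.014 0 0 0 -0.12; 1 0.035 -0.014 0 0 0 -0.12; 1 0.035 -0.014 0 0 0 -0.12; 1 0.035 -0.014 -0.01 0 0 -0.12"

```text
clock: 0.93
eef_pos: [0.4755, 0.3471, 0.1978]
tool_rot: [0.684, 0.729, 0.002, 0.0]
ft_force: [0.6, 0.7, -0.0]
grip_width: 0.0854
grasp_force: 0.0
```

Request:
send_rows --steps "1 0.035 -0.014 -0.01 0 0 -0.07; 1 0.03 -0.012 -0.02 0 0 0; 1 0.02 -0.008 -0.02 0 0 0; 1 0.01 -0.004 -0.02 0 0 0; 1 0 0 0 0 0 0"

```text
clock: 1.35
eef_pos: [0.5674, 0.3061, 0.1201]
tool_rot: [0.708, 0.706, -0.005, -0.001]
ft_force: [-1.1, 0.4, -1.0]
grip_width: 0.0853
grasp_force: 0.0
```

```bash
cat > s.py <<'E'
from h import *
o=get_obs();q=o["tool_rot"];print(o["clock"],np.round(o["eef_pos"],4),"tool y deg",round(2*np.degrees(np.arctan2(q[1],q[0]))-90,2),np.round(q,3),np.round(o["ft_force"],1),o["grip_width"])
E
python3 s.py
```

```text
1.35 [0.5674 0.3061 0.1201] tool y deg -0.21 [ 0.708  0.706 -0.005 -0.001] [-1.1  0.4 -1. ] 0.08530546396673976
```

Request:
send_rows --steps "1 0 0 -0.03 0 0 0; 1 0 0 -0.03 0 0 0; 1 0 0 -0.025 0 0 0; 1 0 0 -0.015 0 0 0; 1 0 0 -0.005 0 0 0"

```text
clock: 1.77
eef_pos: [0.565, 0.309, 0.0186]
tool_rot: [0.707, 0.707, -0.003, -0.001]
ft_force: [-0.6, -0.9, 0.6]
grip_width: 0.0854
grasp_force: 0.0
```

Request:
send_rows --steps "1 0 -0.01 0 0 0 0; 1 0 -0.008 0 0 0 0; 1 0 -0.006 0 0 0 0; 1 0 -0.006 0 0 0 0; 1 0 -0.006 0 0 0 0"

```text
clock: 2.18
eef_pos: [0.5691, 0.273, 0.0231]
tool_rot: [0.707, 0.707, 0.001, 0.0]
ft_force: [-0.3, -0.1, -0.2]
grip_width: 0.0855
grasp_force: 0.0
```

Request:
send_rows --steps "1 0 -0.006 0 0 0 0; 1 0 -0.006 0 0 0 0; 1 0 -0.006 0 0 0 0; 1 0 -0.004 0 0 0 0; 1 0 -0.002 0 0 0 0"

```text
clock: 2.6
eef_pos: [0.5681, 0.2487, 0.0214]
tool_rot: [0.707, 0.707, -0.0, -0.0]
ft_force: [0.0, -0.2, 0.6]
grip_width: 0.0853
grasp_force: 0.0
```

```bash
cat > b.py <<'E'
from h import *
c=camera("top");w=world(c);f=c["frame"].astype(int);g=w[...,2]
cv2.imwrite("pics/last.png",c["frame"][:,:,::-1])
A=(w[...,0]>.25)&(w[...,0]<.75)&(w[...,1]>-.13)&(w[...,1]<.35)
def rect(m,name,mn=60):
    k,lab,st,ce=cv2.connectedComponentsWithStats(m.astype(np.uint8),connectivity=8)
    for i in range(1,k):
        if st[i,4]>mn:
            p=w[lab==i];r=cv2.minAreaRect((p[:,:2]*1000).astype(np.float32))
            print(name,st[i,4],ce[i].round(),"c",np.round(r[0],1),"wh",np.round(r[1],1),"a",round(r[2],1),"zmax",np.nanmax(p[:,2]).round(3))
rect(A&(g>.083)&(g<.12)&(w[...,1]<.1),"obj")
m=A&(g>.05)&(g<.0585)&(f.sum(-1)<150)&(w[...,1]>.08)
rect(m,"bin",40)
# far/near wall lines
p=w[m]
for lo,hi in((.078,.13),(.19,.26)):
    s=p[(p[:,1]>lo)&(p[:,1]<hi)&(p[:,0]>.44)&(p[:,0]<.69)]
    if len(s)>20: a,b=np.polyfit(s[:,0]-.564,s[:,1],1);print("wall",len(s),"slope",a.round(4),"y",b.round(4))
E
python3 s.py;python3 b.py; cp pics/last.png pics/p1.png
```

```text
2.6 [0.5681 0.2487 0.0214] tool y deg -0.04 [ 0.707  0.707 -0.    -0.   ] [ 0.  -0.2  0.6] 0.08530093741916026
obj 394 [278. 150.] c [661.5  11.3] wh [39.9 40.3] a 67.4 zmax 0.102
obj 523 [320. 187.] c [600.5 -51.1] wh [52.7 39.2] a 40.0 zmax 0.102
obj 290 [314. 224.] c [534.1 -44. ] wh [33.9 34.2] a 53.1 zmax 0.104
obj 426 [314. 264.] c [468.2 -45.7] wh [43.6 29.8] a 60.3 zmax 0.1
bin 1096 [186. 213.] c [566.6 198. ] wh [139.6 288.1] a 87.7 zmax 0.058
wall 182 slope -0.024 y 0.1292
wall 27 slope -0.0258 y 0.2621
```

View pics/p1.png

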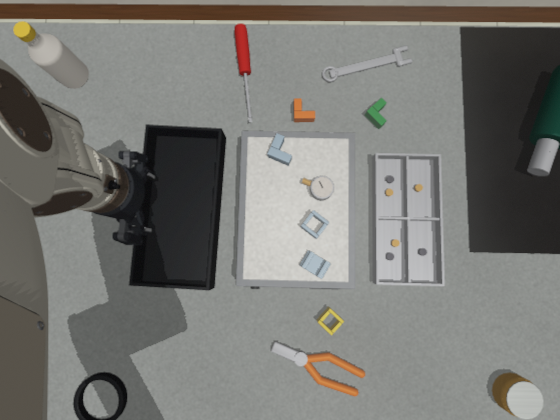

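The gripper appears at about (130,200), at the bin's outer wall, but the bin has not moved. I'll check the depth data and the scene view.

Run:
```python
from h import *
c=camera("scene");im=c["frame"][90:330,290:560,::-1]
cv2.imwrite("pics/p2.png",cv2.resize(im,None,fx=2.4,fy=2.4))
for n,c in(("scene",c),("top",camera("top"))):
    w=world(c);g=w[...,2]
    m=(abs(w[...,0]-.568)<.09)&(w[...,1]>.18)&(w[...,1]<.34)
    for lo,hi in((.01,.03),(.03,.045),(.059,.07),(.07,.09),(.09,.11),(.11,.15)):
        p=w[m&(g>lo)&(g<hi)]
        if len(p)>3:print(n,lo,len(p),"x",np.percentile(p[:,0],[0,10,50,90,100]).round(3),"y",np.percentile(p[:,1],[0,10,50,90,100]).round(3))
```

```text
scene 0.01 257 x [0.479 0.503 0.595 0.647 0.658] y [0.26  0.261 0.263 0.266 0.268]
scene 0.03 147 x [0.496 0.513 0.606 0.648 0.658] y [0.26  0.261 0.262 0.266 0.267]
scene 0.059 69 x [0.516 0.523 0.525 0.618 0.623] y [0.237 0.238 0.247 0.255 0.26 ]
scene 0.07 206 x [0.517 0.523 0.613 0.623 0.625] y [0.236 0.238 0.244 0.254 0.259]
scene 0.09 117 x [0.5   0.52  0.526 0.623 0.641] y [0.234 0.236 0.24  0.249 0.259]
scene 0.11 701 x [0.492 0.542 0.617 0.639 0.643] y [0.228 0.231 0.238 0.256 0.268]
top 0.01 306 x [0.479 0.492 0.567 0.643 0.657] y [0.185 0.261 0.264 0.267 0.268]
top 0.03 142 x [0.479 0.488 0.579 0.646 0.657] y [0.259 0.261 0.263 0.267 0.268]
top 0.059 26 x [0.513 0.518 0.611 0.616 0.623] y [0.237 0.237 0.241 0.247 0.252]
top 0.07 66 x [0.512 0.515 0.611 0.621 0.624] y [0.237 0.237 0.239 0.242 0.248]
top 0.09 136 x [0.497 0.513 0.525 0.624 0.641] y [0.235 0.236 0.241 0.254 0.259]
top 0.11 654 x [0.494 0.498 0.538 0.63  0.642] y [0.229 0.232 0.237 0.252 0.261]
```

View pics/p2.png

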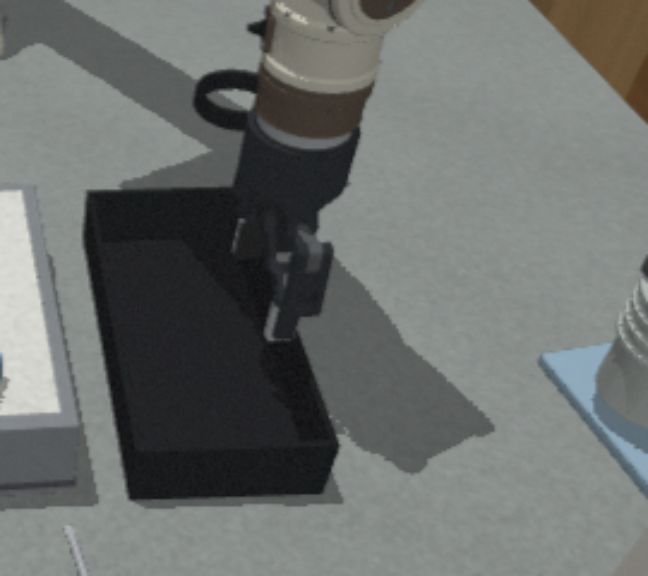

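Run:
```python
from h import *
w=world(camera("scene"));g=w[...,2]
for x in(.52,.618):
  m=(abs(w[...,0]-x)<.012)&(w[...,1]>.225)&(w[...,1]<.2575)&(g>.008)&(g<.09)
  p=w[m];print(x,len(p),np.sort(p[:,2])[:12].round(4), p[np.argmin(p[:,2])].round(3))
for i in range(3):
  camera("scene");o=get_obs();print(o["clock"],o["eef_pos"].round(4) if hasattr(o["eef_pos"],"round") else o["eef_pos"],np.round(o["joint_pos"],4))
```

```text
0.52 130 [0.0081 0.0594 0.0598 0.06   0.061  0.0613 0.0615 0.0622 0.0625 0.0629
 0.0631 0.0632] [0.511 0.257 0.008]
0.618 135 [0.0083 0.0084 0.0084 0.0588 0.0604 0.0607 0.0608 0.061  0.0613 0.0617
 0.0618 0.0645] [0.618 0.23  0.008]
2.85 [0.5682 0.2498 0.0213] [4.1420e-01 6.0640e-01 6.4800e-02 1.0291e+00 2.0000e-04 1.9847e+00]
2.9 [0.5681 0.2499 0.0213] [4.1440e-01 6.0640e-01 6.4800e-02 1.0291e+00 1.0000e-04 1.9847e+00]
2.95 [0.5681 0.2499 0.0213] [0.4144 0.6064 0.0648 1.0292 0.     1.9847]
```

Request:
send_rows --steps "0 0 0 0.03 0 0 0; -1 0 0.01 0.03 0 0 0; -1 0 0.02 0 0 0 0; -1 0 0.02 0 0 0 0; -1 0 0.01 0 0 0 0"

```text
clock: 3.37
eef_pos: [0.5685, 0.3121, 0.0824]
tool_rot: [0.706, 0.708, 0.001, 0.0]
ft_force: [0.6, -0.0, -0.3]
grip_width: 0.0257
grasp_force: 0.0
```

Request:
send_rows --steps "-1 0 0 0 0 0 0; -1 0 0 0 0 0 0; -1 0 0 0 0 0 0; -1 0 0 0 0 0 0; -1 0 0 0 0 0 0"

```text
clock: 3.78
eef_pos: [0.5681, 0.3084, 0.0811]
tool_rot: [0.708, 0.707, -0.0, -0.0]
ft_force: [-0.2, -0.2, -0.3]
grip_width: -0.0002
grasp_force: 0.0
```

```bash
cat > t.py <<'E'
from h import *
o=get_obs();e=np.array(o["eef_pos"]);print(o["clock"],e.round(4),o["grip_width"])
for n in("scene","top"):
  w=world(camera(n));g=w[...,2]
  m=(abs(w[...,0]-e[0])<.065)&(abs(w[...,1]-e[1])<.03)&(g>max(.06,e[2]-.03))&(g<e[2]+.06)
  p=w[m];s=p[np.argsort(p[:,2])]
  if len(s): print(n,len(p),"low",s[:15,2].round(3),"x",s[:200,0].min().round(3),s[:200,0].max().round(3),"y",s[:200,1].min().round(3),s[:200,1].max().round(3))
E
python3 t.py
```

```text
3.7833 [0.5681 0.3084 0.0811] -0.0001624899884160009
scene 204 low [0.107 0.107 0.107 0.107 0.108 0.108 0.108 0.108 0.109 0.109 0.11  0.11
 0.11  0.11  0.111] x 0.559 0.583 y 0.296 0.316
top 137 low [0.11  0.111 0.111 0.112 0.112 0.112 0.113 0.113 0.113 0.114 0.114 0.114
 0.114 0.114 0.115] x 0.555 0.582 y 0.296 0.31
```

The fingertips really sit about 25 mm higher than the reported TCP, both shut and open, so I'll correct for that. I reopen, go lower and push again.

Request:
send_rows --steps "1 0 0 -0.02 0 0 0; 1 0 0 -0.02 0 0 0; 1 0 0 -0.02 0 0 0; 1 0 0 -0.015 0 0 0; 1 0 0 -0.01 0 0 0"

```text
clock: 4.3
eef_pos: [0.5671, 0.3085, -0.0056]
tool_rot: [0.707, 0.707, -0.001, -0.0]
ft_force: [-0.7, -0.6, -0.1]
grip_width: 0.0607
grasp_force: 0.0
```

Request:
send_rows --steps "1 0 -0.01 0 0 0 0; 1 0 -0.008 0 0 0 0; 1 0 -0.006 0 0 0 0; 1 0 -0.006 0 0 0 0; 1 0 -0.006 0 0 0 0"

```text
clock: 4.72
eef_pos: [0.569, 0.2737, -0.0021]
tool_rot: [0.707, 0.707, 0.002, -0.0]
ft_force: [-0.5, 3.8, 1.2]
grip_width: 0.0856
grasp_force: 1.5
```

```bash
python3 s.py;python3 b.py|grep -v obj
```

```text
4.7167 [ 0.569   0.2737 -0.0021] tool y deg -0.03 [ 0.707  0.707  0.002 -0.   ] [-0.5  3.8  1.2] 0.08561339532397141
bin 1319 [180. 209.] c [568.1 190.9] wh [140.  288.3] a 89.0 zmax 0.058
wall 425 slope -0.0185 y 0.1235
wall 363 slope -0.0153 y 0.2572
```

Request:
send_rows --steps "1 0 -0.006 0 0 0 0; 1 0 -0.006 0 0 0 0; 1 0 -0.005 0 0 0 0; 1 0 -0.005 0 0 0 0; 1 0 -0.004 0 0 0 0"

```text
clock: 5.18
eef_pos: [0.5693, 0.2485, -0.0023]
tool_rot: [0.707, 0.707, 0.002, 0.0]
ft_force: [0.4, 5.5, 3.9]
grip_width: 0.0854
grasp_force: 2.7
```

Request:
send_rows --steps "1 0 -0.003 0 0 0 0; 1 0 -0.003 0 0 0 0; 1 0 -0.003 0 0 0 0; 1 0 0 0 0 0 0; 1 0 0 0 0 0 0"

```text
clock: 5.6
eef_pos: [0.5693, 0.239, -0.0027]
tool_rot: [0.707, 0.707, 0.001, 0.001]
ft_force: [1.5, 3.9, 3.2]
grip_width: 0.0856
grasp_force: 2.0
```

```bash
python3 s.py;python3 b.py
```

```text
5.6 [ 0.5693  0.239  -0.0027] tool y deg 0.03 [0.707 0.707 0.001 0.001] [1.5 3.9 3.2] 0.08559790291935111
obj 394 [278. 150.] c [661.5  11.5] wh [39.8 40.3] a 67.9 zmax 0.102
obj 522 [320. 187.] c [600.7 -50.9] wh [53.3 38.9] a 40.7 zmax 0.104
obj 287 [314. 224.] c [534. -44.] wh [34.  34.1] a 52.5 zmax 0.104
obj 436 [314. 264.] c [468.3 -45.5] wh [43.6 30. ] a 59.6 zmax 0.1
bin 1007 [191. 198.] c [569.6 158.9] wh [142.9 287.7] a 89.9 zmax 0.058
wall 249 slope -0.004 y 0.0902
wall 388 slope -0.0003 y 0.2238
```

Request:
send_rows --steps "1 0 -0.002 0 0 0 0; 1 0 -0.002 0 0 0 0; 1 0 -0.001 0 0 0 0; 1 0 0 0 0 0 0; 1 0 0 0 0 0 0"

```text
clock: 6.07
eef_pos: [0.5699, 0.2374, -0.0028]
tool_rot: [0.707, 0.707, 0.004, -0.001]
ft_force: [2.0, 11.6, 1.5]
grip_width: 0.0852
grasp_force: 6.1
```

```bash
python3 s.py;python3 b.py|grep -v obj
```

```text
6.0667 [ 0.5699  0.2374 -0.0028] tool y deg 0.03 [ 0.707  0.707  0.004 -0.001] [ 2.  11.6  1.5] 0.08517608701939634
bin 853 [184. 200.] c [570.1 160.9] wh [144.8 291.2] a 88.4 zmax 0.058
bin 72 [237. 203.] c [574.   89.2] wh [ 2.6 82.7] a 89.8 zmax 0.058
wall 178 slope -0.0062 y 0.0892
wall 386 slope -0.0051 y 0.2219
```

Request:
send_rows --steps "1 0 0.006 0 0 0 0; 0.5 0 0.015 0 0 0 0; -0.5 0 0.005 0.03 0 0 0; -0.5 0 0 0.04 0 0 0; -0.5 0 -0.01 0.035 0 0 0"

```text
clock: 6.53
eef_pos: [0.5662, 0.2505, 0.1007]
tool_rot: [0.706, 0.708, -0.003, -0.001]
ft_force: [1.3, -0.2, -0.4]
grip_width: 0.0389
grasp_force: 0.0
```

Request:
send_rows --steps "-0.5 -0.01 -0.03 0 0 0 0; -0.5 -0.012 -0.038 0 0 0 0; -0.5 -0.012 -0.038 0 0 0 0; -0.5 -0.012 -0.038 0 0 0 0; -0.5 -0.012 -0.038 0 0 0 0"

```text
clock: 6.95
eef_pos: [0.508, 0.0658, 0.1005]
tool_rot: [0.707, 0.707, -0.002, -0.0]
ft_force: [-0.1, -0.8, 0.5]
grip_width: 0.0209
grasp_force: 0.0
```

Request:
send_rows --steps "-0.5 -0.012 -0.038 0 0 0 0; -0.5 -0.012 -0.038 0 0 0 0; -0.5 -0.012 -0.038 0 0 0 0; -0.5 -0.008 -0.035 0 0 0 0; -0.5 0 -0.015 0 0 0 0"

```text
clock: 7.37
eef_pos: [0.4627, -0.0999, 0.1005]
tool_rot: [0.709, 0.706, -0.003, -0.001]
ft_force: [-0.4, 0.7, -0.1]
grip_width: 0.0213
grasp_force: 0.0
```

```bash
python3 s.py;python3 t.py
```

```text
7.3667 [ 0.4627 -0.0999  0.1005] tool y deg -0.24 [ 0.709  0.706 -0.003 -0.001] [-0.4  0.7 -0.1] 0.021259882467243457
7.3667 [ 0.4627 -0.0999  0.1005] 0.021259882467243457
scene 901 low [0.072 0.073 0.073 0.073 0.073 0.073 0.073 0.073 0.073 0.073 0.073 0.073
 0.074 0.074 0.074] x 0.426 0.527 y -0.114 -0.07
top 1030 low [0.071 0.072 0.073 0.073 0.073 0.073 0.073 0.073 0.073 0.073 0.073 0.073
 0.073 0.073 0.073] x 0.429 0.527 y -0.11 -0.071
```

```bash
sed -i 's/max(.06,e\[2\]-.03)/max(.081,e[2]+.0)/' t.py; python3 t.py
```

```text
7.4667 [ 0.4646 -0.0989  0.1007] 0.021124223009136852
scene 173 low [0.125 0.126 0.126 0.126 0.126 0.126 0.127 0.128 0.128 0.128 0.129 0.129
 0.13  0.13  0.13 ] x 0.448 0.491 y -0.11 -0.088
```

Request:
send_rows --steps "-0.5 0.003 -0.006 -0.015 0 0 0; -0.5 0 0 -0.015 0 0 0; -0.5 0 0 -0.01 0 0 0; -0.5 0 0 -0.004 0 0 0; -0.5 0 0 0 0 0 0"

```text
clock: 7.98
eef_pos: [0.468, -0.1009, 0.0561]
tool_rot: [0.706, 0.708, -0.001, -0.001]
ft_force: [-0.0, 0.7, 0.4]
grip_width: 0.0212
grasp_force: 0.0
```

```bash
sed -i 's/max(.081,e\[2\]+.0)/max(.079,e[2]+.0)/' t.py; python3 s.py; python3 t.py
```

```text
7.9833 [ 0.468  -0.1009  0.0561] tool y deg 0.13 [ 0.706  0.708 -0.001 -0.001] [-0.   0.7  0.4] 0.021153120663319255
7.9833 [ 0.468  -0.1009  0.0561] 0.021153120663319255
scene 151 low [0.08  0.081 0.081 0.082 0.082 0.082 0.083 0.083 0.083 0.083 0.084 0.085
 0.085 0.085 0.086] x 0.452 0.494 y -0.112 -0.09
top 2 low [0.079 0.079] x 0.502 0.532 y -0.091 -0.087
```

Request:
send_rows --steps "-0.5 0 0.006 0 0 0 0; -0.5 0 0.01 0 0 0 0; -0.5 0 0.01 0 0 0 0; -0.5 0 0.01 0 0 0 0; -0.5 0 0.01 0 0 0 0"

```text
clock: 8.5
eef_pos: [0.4692, -0.0552, 0.0577]
tool_rot: [0.707, 0.707, 0.0, 0.0]
ft_force: [0.4, -0.2, 1.1]
grip_width: 0.0211
grasp_force: 0.3
```

```bash
python3 s.py; python3 b.py|grep -v bin
```

```text
8.5 [ 0.4692 -0.0552  0.0577] tool y deg 0.03 [0.707 0.707 0.    0.   ] [ 0.4 -0.2  1.1] 0.021061481442005783
obj 392 [278. 150.] c [661.5  11.4] wh [39.7 40.3] a 67.7 zmax 0.102
obj 489 [319. 186.] c [601.  -50.9] wh [51.3 39.2] a 39.4 zmax 0.103
obj 125 [308. 221.] c [538.3 -38.4] wh [19.9 33.8] a 53.0 zmax 0.103
obj 171 [299. 256.] c [480.2 -17.8] wh [20.6 38.1] a 77.7 zmax 0.101
wall 225 slope -0.0058 y 0.0891
wall 339 slope -0.0045 y 0.2213
```

Request:
send_rows --steps "-0.5 0 0.012 -0.001 0 0 0; -0.5 0 0.012 0 0 0 0; -0.5 0 0.012 0 0 0 0; -0.5 0 0.012 0 0 0 0; -0.5 0 0.012 0 0 0 0"

```text
clock: 8.97
eef_pos: [0.4696, 0.0039, 0.057]
tool_rot: [0.707, 0.707, 0.0, 0.001]
ft_force: [-0.2, -1.9, 2.0]
grip_width: 0.0214
grasp_force: 1.3
```

Request:
send_rows --steps "-0.5 0 0.012 0 0 0 0; -0.5 0 0.012 0 0 0 0; -0.5 0 0.012 0 0 0 0; -0.5 0 0.01 0 0 0 0; -0.5 0 0.01 0 0 0 0"

```text
clock: 9.38
eef_pos: [0.4695, 0.06, 0.0569]
tool_rot: [0.707, 0.707, 0.0, 0.001]
ft_force: [-0.6, -3.8, 2.5]
grip_width: 0.0216
grasp_force: 1.8
```

```bash
python3 s.py; python3 b.py
```

```text
9.3833 [0.4695 0.06   0.0569] tool y deg 0.0 [0.707 0.707 0.    0.001] [-0.6 -3.8  2.5] 0.021578035109493673
obj 395 [278. 150.] c [661.7  11.4] wh [39.8 40.3] a 67.7 zmax 0.101
obj 524 [320. 187.] c [600.6 -51. ] wh [52.9 39.1] a 40.2 zmax 0.103
obj 288 [314. 224.] c [534.2 -44.1] wh [33.9 34.3] a 53.0 zmax 0.104
bin 518 [196. 150.] c [637.1 154.5] wh [138.2 154.2] a 89.3 zmax 0.058
wall 90 slope -0.0075 y 0.0892
wall 182 slope -0.0073 y 0.2216
```

Run:
```python
from h import *
a=camera("scene")["frame"][120:300,180:420,::-1];b=camera("top")["frame"][180:330,140:340,::-1]
cv2.imwrite("pics/p3.png",np.hstack([cv2.resize(a,(480,360)),cv2.resize(b,(320,240))[:,:].copy() if 0 else cv2.copyMakeBorder(cv2.resize(b,(320,240)),0,120,0,0,0)]))
```

```text
(no output)
```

View pics/p3.png

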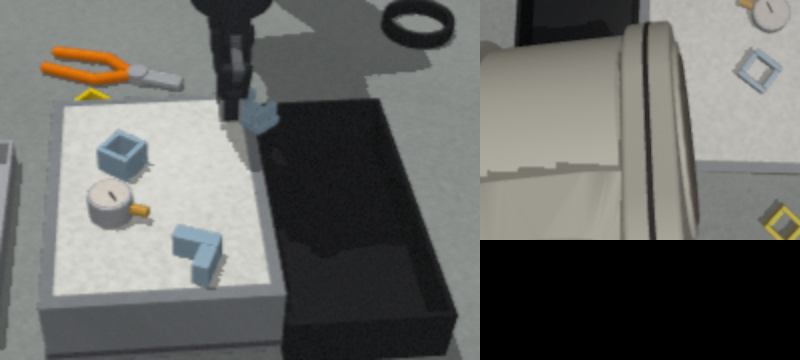

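The ribbed piece is tipping over the edge at about (260,115) in the crop, with the fingers right behind it. I keep pushing.

Request:
send_rows --steps "-0.5 0 0.01 0 0 0 0; -0.5 0 0.01 0 0 0 0; -0.5 0 0.01 0 0 0 0; -0.5 0 0.01 0 0 0 0; -0.5 0 0 0 0 0 0"

```text
clock: 9.95
eef_pos: [0.4691, 0.1016, 0.0562]
tool_rot: [0.706, 0.708, 0.0, -0.0]
ft_force: [1.2, -0.7, -1.1]
grip_width: 0.0211
grasp_force: 0.0
```

```bash
python3 s.py; python3 b.py
python3 - <<'E'
from h import *
c=camera("scene");w=world(c);f=c["frame"].astype(int)
m=(f[...,2]-f[...,0]>25)&(w[...,0]>.4)&(w[...,0]<.72)&(w[...,1]>-.12)&(w[...,1]<.25)
k,l,s,ce=cv2.connectedComponentsWithStats(m.astype(np.uint8))
for i in range(1,k):
    if s[i,4]>20:p=w[l==i];print(s[i,4],p.mean(0).round(3),p.min(0).round(3),p.max(0).round(3))
E
```

```text
9.95 [0.4691 0.1016 0.0562] tool y deg 0.14 [ 0.706  0.708  0.    -0.   ] [ 1.2 -0.7 -1.1] 0.02113328393944464
obj 393 [278. 150.] c [661.6  11.4] wh [39.7 40.7] a 68.0 zmax 0.102
obj 525 [320. 187.] c [595.2 -48.9] wh [39.8 52.3] a 4.8 zmax 0.103
obj 287 [314. 224.] c [534. -44.] wh [34.  34.1] a 53.0 zmax 0.105
bin 437 [198. 144.] c [653.3 154.2] wh [138.7 121.2] a 89.8 zmax 0.058
bin 103 [237. 214.] c [551.   89.2] wh [  2.8 117.3] a 89.7 zmax 0.057
wall 171 slope -0.0062 y 0.0891
wall 132 slope -0.0063 y 0.2216
311 [ 0.537 -0.045  0.095] [ 0.514 -0.065  0.077] [ 0.557 -0.022  0.103]
208 [0.493 0.111 0.031] [0.474 0.099 0.006] [0.505 0.131 0.051]
423 [0.662 0.016 0.095] [ 0.638 -0.003  0.076] [0.688 0.036 0.102]
```

Request:
send_rows --steps "-0.5 0 0 0.025 0 0 0; -0.5 0 0 0.025 0 0 0; -0.5 0.01 -0.03 0 0 0 0; -0.5 0.011 -0.036 0 0 0 0; -0.5 0.011 -0.036 0 0 0 0"

```text
clock: 10.47
eef_pos: [0.5018, -0.0032, 0.1072]
tool_rot: [0.706, 0.708, 0.001, 0.001]
ft_force: [0.1, 0.7, -0.2]
grip_width: 0.0211
grasp_force: 0.0
```

Request:
send_rows --steps "-0.5 0.011 -0.036 0 0 0 0; -0.5 0.011 -0.036 0 0 0 0; -0.5 0.01 -0.028 0 0 0 0; -0.5 0 0 0 0 0 0; -0.5 0 0 -0.02 0 0 0"

```text
clock: 10.88
eef_pos: [0.5365, -0.1053, 0.0895]
tool_rot: [0.709, 0.706, 0.002, 0.003]
ft_force: [1.6, 0.1, 0.5]
grip_width: 0.0218
grasp_force: 0.0
```

```bash
python3 s.py
cat > k.py <<'E'
from h import *
c=camera("scene");w=world(c);f=c["frame"].astype(int)
m=(f[...,2]-f[...,0]>25)&(w[...,0]>.4)&(w[...,0]<.72)&(w[...,1]>-.12)&(w[...,1]<.25)
k,l,s,ce=cv2.connectedComponentsWithStats(m.astype(np.uint8))
for i in range(1,k):
    if s[i,4]>20:p=w[l==i];print(s[i,4],ce[i].round(),p.mean(0).round(3),p.min(0).round(3),p.max(0).round(3))
E
python3 k.py
```

```text
10.8833 [ 0.5365 -0.1053  0.0895] tool y deg -0.24 [0.709 0.706 0.002 0.003] [1.6 0.1 0.5] 0.021767051963152612
319 [239. 197.] [ 0.538 -0.046  0.094] [ 0.511 -0.064  0.077] [ 0.558 -0.022  0.104]
230 [321. 200.] [0.492 0.115 0.034] [0.431 0.101 0.005] [0.505 0.142 0.052]
410 [278. 245.] [0.663 0.016 0.095] [ 0.639 -0.003  0.076] [0.688 0.036 0.102]
```

Request:
send_rows --steps "-0.5 -0.002 0 -0.018 0 0 0; -0.5 0 0 -0.012 0 0 0; -0.5 0 0 -0.003 0 0 0; -0.5 0 0.01 0 0 0 0; -0.5 0 0.01 0 0 0 0"

```text
clock: 11.35
eef_pos: [0.5311, -0.0816, 0.0538]
tool_rot: [0.707, 0.707, 0.0, -0.0]
ft_force: [0.3, 0.2, 0.2]
grip_width: 0.0214
grasp_force: 0.0
```

Request:
send_rows --steps "-0.5 0 0.01 0 0 0 0; -0.5 0 0.01 0 0 0 0; -0.5 0 0.01 0 0 0 0; -0.5 0 0.01 0 0 0 0; -0.5 0 0.01 0 0 0 0"

```text
clock: 11.77
eef_pos: [0.5315, -0.0312, 0.0539]
tool_rot: [0.707, 0.707, 0.0, 0.0]
ft_force: [0.4, -1.6, 1.0]
grip_width: 0.0215
grasp_force: 0.4
```

```bash
python3 s.py; python3 k.py; python3 b.py
```

```text
11.7667 [ 0.5315 -0.0312  0.0539] tool y deg 0.03 [0.707 0.707 0.    0.   ] [ 0.4 -1.6  1. ] 0.02151410456098901
250 [261. 195.] [ 0.535 -0.005  0.093] [ 0.512 -0.019  0.076] [0.552 0.013 0.104]
193 [321. 201.] [0.494 0.114 0.034] [0.471 0.101 0.007] [0.506 0.132 0.053]
429 [278. 244.] [0.662 0.016 0.095] [ 0.637 -0.003  0.077] [0.688 0.036 0.101]
bin 1029 [196. 207.] c [569.9 154.7] wh [138.1 288.2] a 89.6 zmax 0.058
wall 221 slope -0.0057 y 0.0891
wall 333 slope -0.005 y 0.2214
```

Request:
send_rows --steps "-0.5 0 0.012 0.002 0 0 0; -0.5 0 0.012 0 0 0 0; -0.5 0 0.012 0 0 0 0; -0.5 0 0.012 0 0 0 0; -0.5 0 0.012 0 0 0 0"

```text
clock: 12.28
eef_pos: [0.5312, 0.0288, 0.0555]
tool_rot: [0.707, 0.707, 0.0, 0.0]
ft_force: [0.3, -0.3, 0.8]
grip_width: 0.0212
grasp_force: 0.4
```

Request:
send_rows --steps "-0.5 0 0.012 0 0 0 0; -0.5 0 0.012 0 0 0 0; -0.5 0 0.01 0 0 0 0; -0.5 0 0.01 0 0 0 0; -0.5 0 0.01 0 0 0 0"

```text
clock: 12.7
eef_pos: [0.531, 0.0828, 0.0553]
tool_rot: [0.707, 0.707, 0.0, -0.0]
ft_force: [-0.2, 0.2, 0.1]
grip_width: 0.0217
grasp_force: 0.0
```

Request:
send_rows --steps "-0.5 0 0.01 0 0 0 0; -0.5 0 0.01 0 0 0 0; -0.5 0 0.008 0 0 0 0; -0.5 0 0 0 0 0 0; -0.5 0 0 0 0 0 0"

```text
clock: 13.12
eef_pos: [0.5311, 0.11, 0.0553]
tool_rot: [0.707, 0.707, -0.0, 0.0]
ft_force: [-0.3, -0.1, 0.2]
grip_width: 0.0214
grasp_force: 0.0
```

```bash
python3 s.py; python3 k.py; python3 b.py
```

```text
13.1167 [0.5311 0.11   0.0553] tool y deg 0.05 [ 0.707  0.707 -0.     0.   ] [-0.3 -0.1  0.2] 0.021369210896035395
161 [317. 203.] [0.493 0.108 0.026] [0.475 0.099 0.007] [0.506 0.125 0.048]
287 [338. 223.] [0.55  0.141 0.023] [0.527 0.123 0.008] [0.565 0.158 0.034]
420 [278. 244.] [0.662 0.016 0.095] [ 0.638 -0.003  0.076] [0.688 0.036 0.102]
obj 392 [278. 150.] c [661.8  11.2] wh [39.8 41.4] a 67.6 zmax 0.101
obj 523 [320. 187.] c [600.4 -51.2] wh [52.5 39.4] a 38.9 zmax 0.103
bin 164 [225. 130.] c [707.9 119.7] wh [92.8 42.4] a 61.5 zmax 0.058
bin 161 [237. 204.] c [571.4  89. ] wh [  3.  182.3] a 89.8 zmax 0.058
bin 125 [224. 281.] c [439.1 104. ] wh [31.9 70.4] a 44.0 zmax 0.058
wall 217 slope -0.0054 y 0.0891
```

Request:
send_rows --steps "-0.5 0 0 0.025 0 0 0; -0.5 0 0 0.025 0 0 0; -0.5 0.02 -0.02 0 0 0 0; -0.5 0.022 -0.027 0 0 0 0; -0.5 0.022 -0.027 0 0 0 0"

```text
clock: 13.63
eef_pos: [0.5962, 0.0347, 0.1066]
tool_rot: [0.707, 0.707, 0.001, 0.001]
ft_force: [1.2, 0.0, -0.8]
grip_width: 0.0215
grasp_force: 0.0
```

Request:
send_rows --steps "-0.5 0.022 -0.027 0 0 0 0; -0.5 0.022 -0.027 0 0 0 0; -0.5 0.02 -0.025 0 0 0 0; -0.5 0.002 -0.004 0 0 0 0; -0.5 0 0 0 0 0 0"

```text
clock: 14.05
eef_pos: [0.6616, -0.0505, 0.1045]
tool_rot: [0.709, 0.706, -0.0, -0.0]
ft_force: [-0.6, -0.1, -0.4]
grip_width: 0.0214
grasp_force: 0.0
```

```bash
python3 s.py; python3 k.py; python3 t.py; python3 -c "
from h import *
cv2.imwrite('pics/p4.png',cv2.resize(camera('scene')['frame'][130:310,190:440,::-1],None,fx=2.4,fy=2.4))"
```

```text
14.05 [ 0.6616 -0.0505  0.1045] tool y deg -0.26 [ 0.709  0.706 -0.    -0.   ] [-0.6 -0.1 -0.4] 0.021413493225100905
236 [320. 201.] [0.493 0.113 0.033] [0.471 0.101 0.008] [0.506 0.132 0.052]
321 [338. 223.] [0.549 0.141 0.024] [0.521 0.123 0.004] [0.564 0.166 0.034]
413 [278. 245.] [0.662 0.016 0.095] [ 0.638 -0.003  0.077] [0.688 0.036 0.102]
14.1 [ 0.6607 -0.0487  0.1047] 0.021264164629680466
scene 152 low [0.129 0.129 0.129 0.13  0.131 0.131 0.131 0.132 0.132 0.133 0.133 0.134
 0.134 0.134 0.135] x 0.674 0.686 y -0.06 -0.038
```

View pics/p4.png

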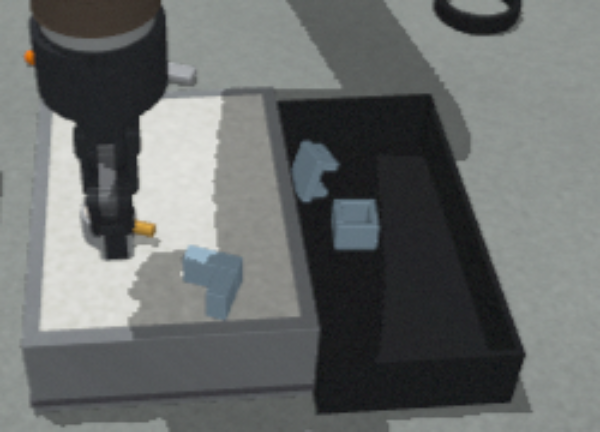

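Ribbed (312,170) and duct (355,225) are in the bin. The fingers hover behind the corner (215,275), beside the gauge and clear of it.

Request:
send_rows --steps "-0.5 0.002 0 -0.015 0 0 0; -0.5 0 0 -0.015 0 0 0; -0.5 0 0 -0.012 0 0 0; -0.5 0 0 -0.005 0 0 0; -0.5 0 0 0 0 0 0"

```text
clock: 14.67
eef_pos: [0.6614, -0.0461, 0.0571]
tool_rot: [0.707, 0.708, -0.001, -0.001]
ft_force: [-0.5, -0.3, -0.4]
grip_width: 0.0212
grasp_force: 0.0
```

Request:
send_rows --steps "-0.5 0 0.01 0 0 0 0; -0.5 0 0.01 0 0 0 0; -0.5 0 0.01 0 0 0 0; -0.5 0 0.01 0 0 0 0; -0.5 0 0.01 0 0 0 0"

```text
clock: 15.08
eef_pos: [0.6635, 0.0041, 0.0592]
tool_rot: [0.707, 0.707, 0.0, 0.0]
ft_force: [-0.4, -0.2, 0.2]
grip_width: 0.0216
grasp_force: 0.2
```

```bash
python3 s.py; python3 k.py; python3 b.py
```

```text
15.0833 [0.6635 0.0041 0.0592] tool y deg 0.05 [0.707 0.707 0.    0.   ] [-0.4 -0.2  0.2] 0.021590798664599394
246 [320. 201.] [0.493 0.113 0.033] [0.469 0.1   0.008] [0.505 0.132 0.051]
314 [338. 223.] [0.549 0.141 0.024] [0.527 0.123 0.006] [0.563 0.157 0.033]
369 [290. 247.] [0.67  0.034 0.095] [0.641 0.021 0.077] [0.692 0.053 0.102]
bin 133 [167. 145.] c [669.2 218.2] wh [15.  90.7] a 84.8 zmax 0.058
wall 84 slope -0.0214 y 0.2232
```

Request:
send_rows --steps "-0.5 0.001 0.012 -0.002 0 0 0; -0.5 0 0.012 0 0 0 0; -0.5 0 0.012 0 0 0 0; -0.5 0 0.012 0 0 0 0; -0.5 0 0.01 0 0 0 0"

```text
clock: 15.6
eef_pos: [0.664, 0.0622, 0.0563]
tool_rot: [0.707, 0.707, -0.0, -0.0]
ft_force: [-0.2, -1.0, 1.1]
grip_width: 0.0214
grasp_force: 0.3
```

```bash
python3 s.py; python3 k.py
```

```text
15.6 [0.664  0.0622 0.0563] tool y deg 0.04 [ 0.707  0.707 -0.    -0.   ] [-0.2 -1.   1.1] 0.021379109790738333
309 [338. 223.] [0.549 0.141 0.024] [0.528 0.123 0.007] [0.564 0.157 0.034]
271 [324. 249.] [0.679 0.089 0.095] [0.653 0.072 0.078] [0.695 0.107 0.102]
```

Request:
send_rows --steps "-0.5 0.002 0.01 0 0 0 0; -0.5 0.002 0.01 0 0 0 0; -0.5 0 0.01 0 0 0 0; -0.5 0 0.01 0 0 0 0; -0.5 0 0.01 0 0 0 0"

```text
clock: 16.07
eef_pos: [0.6681, 0.1116, 0.0563]
tool_rot: [0.707, 0.707, -0.0, -0.0]
ft_force: [0.5, -0.8, 0.4]
grip_width: 0.0216
grasp_force: 0.0
```

```bash
python3 s.py; python3 k.py; python3 b.py
```

```text
16.0667 [0.6681 0.1116 0.0563] tool y deg -0.0 [ 0.707  0.707 -0.    -0.   ] [ 0.5 -0.8  0.4] 0.021571588256025447
204 [318. 202.] [0.493 0.109 0.03 ] [0.474 0.099 0.007] [0.506 0.125 0.05 ]
296 [349. 269.] [0.667 0.139 0.026] [0.633 0.123 0.008] [0.685 0.161 0.033]
obj 523 [320. 187.] c [595.1 -48.8] wh [40.  51.8] a 4.9 zmax 0.103
bin 137 [239. 155.] c [648.6  93.5] wh [ 14.7 132. ] a 88.5 zmax 0.057
wall 93 slope -0.0062 y 0.0891
```

Request:
send_rows --steps "-0.5 0 0 0.025 0 0 0; -0.5 0 0 0.03 0 0 0; -0.5 -0.02 0.01 0.02 0 0 0; -0.5 -0.03 0.02 0 0 0 0; -0.5 -0.01 0.01 0 0 0 0"

```text
clock: 16.58
eef_pos: [0.6061, 0.1515, 0.1334]
tool_rot: [0.707, 0.707, 0.001, -0.0]
ft_force: [-1.4, -0.1, -0.2]
grip_width: 0.0215
grasp_force: 0.0
```

Request:
send_rows --steps "-0.5 -0.01 0.03 0 0 0 0; -0.5 -0.01 0.035 0 0 0 0; -0.5 -0.01 0.035 0 0 0 0; -0.5 -0.01 0.03 0 0 0 0; -0.5 0 0 0 0 0 0"

```text
clock: 17.0
eef_pos: [0.566, 0.286, 0.1315]
tool_rot: [0.705, 0.709, 0.001, -0.001]
ft_force: [1.2, 0.6, -0.4]
grip_width: 0.0214
grasp_force: 0.0
```

```bash
python3 s.py; python3 k.py; python3 b.py; cp pics/last.png pics/p5.png
```

```text
17.0 [0.566  0.286  0.1315] tool y deg 0.38 [ 0.705  0.709  0.001 -0.001] [ 1.2  0.6 -0.4] 0.021359242898515565
291 [319. 200.] [0.491 0.112 0.033] [0.434 0.099 0.007] [0.506 0.141 0.052]
339 [338. 222.] [0.548 0.141 0.024] [0.526 0.123 0.005] [0.565 0.165 0.033]
358 [349. 268.] [0.665 0.139 0.026] [0.619 0.121 0.005] [0.685 0.166 0.031]
obj 521 [320. 187.] c [600.4 -51.1] wh [52.7 38.9] a 40.4 zmax 0.102
bin 904 [190. 199.] c [570.1 155.1] wh [138.2 288.2] a 89.4 zmax 0.058
wall 190 slope -0.006 y 0.0892
wall 338 slope -0.0039 y 0.2214
```

View pics/p5.png

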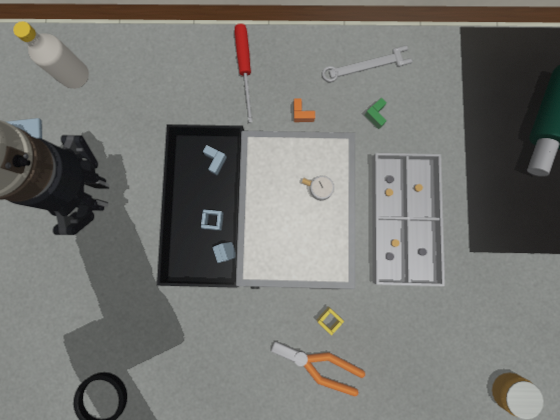

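The three scraps lie in the bin at (213,158), (212,220) and (224,252). The bin is snug and square at (200,205), the gauge is still at (320,187), and the arm is clear.

```bash
python3 -c "
from workcell import *
print(job_done())"
```

```text
the job is handed in; nothing more can be done
None
```

I handed the job in at about 17 s: the last camera check showed the bin snug and square against the light box, all three scraps in it, the gauge unmoved and the arm clear; no verdict came back.

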